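# Load and shut the UV steriliser

## Task

Put the orange-handled spatula through the steriliser: while the lock still holds the loading tray out, lay the spatula flat on the floor of the tray, setting it down rather than dropping it. Then slide the red-tabbed lock all the way out, away from the tray, and push the tray fully home without slamming it. Leave the glassware, bottle, jar and carton standing where they are.

Things in the scene. Friction and masses are not known exactly. Their poses are not given: they have to be found in the camera images.
- steriliser: Low cream UV steriliser, fixed, 290 mm wide, 240 deep, 100 high, yaw within 0.15 rad of 0. Origin on the table under the middle of its front face; x into the machine (away from the robot), y left. Body: x 0 to 240, y -145 to 145 mm. In front: a 10 mm high deck under the tray (x -155 to 0); at its left a 12 mm high lock bracket (x -178 to -103, y 145 to 243 mm).
- tray (a joint): Loading tray (drawer): 0 = fully home, 0.153 m = out towards the robot along the steriliser's -x. Starts out, about 0.151, stopped by the lock's bolt. About 2.5 N friction, 6 N per m/s damping; stays where left. Green front panel 270 mm wide, 12 thick, top at 78 mm. Steel tray behind it, inside 216 mm wide, 196 deep; floor 20 mm, walls 50 mm above the table.
- tray_mid (a point): Point on the tray's floor, mid-width, 75 mm behind the rear of the front panel; moves with the tray, axes as the steriliser's. With the tray out it lies about 75 mm in front of the steriliser's face, amid the uncovered floor (about 150 mm deep, 216 mm wide).
- tray_handle (a point): Middle of the tray's dark teal bow handle: a round bar 12 mm thick, its straight middle part 50 mm long along y (about 110 mm overall), 55 mm above the table, its centreline 35 mm in front of the front panel's face. Moves with the tray; axes as the steriliser's.
- lock (a joint): Lock slide at the left of the tray: 0 = fully in, its steel bolt stands behind the left end of the tray's front panel and blocks it; 0.045 m = all the way out to the left (steriliser's +y), away from the tray. The bolt clears the panel from 0.020. Friction 2 N, stays where left. Starts between 0 and 0.006.
- lock_grip (a point): Point in the red tab of the lock, 72 mm above the table. The tab is 14 mm along the steriliser's x, 24 mm along y, and stands from 50 to 90 mm above the table on a black block (32 x 40 mm). Both x sides of the tab are free. Moves with the lock; axes as the steriliser's.
- spatula: Plaster spatula 175 mm long, about 75 g: orange plastic handle 105 mm long, 18 mm wide, 16 mm high, with a steel blade 22 mm wide, 3 mm thick at mid-height. Origin on the underside of the handle at the balance point (the place to grip); x runs along it to the blade tip at +100 mm, the handle's end is at -75 mm and its front end at +30 mm; z up. It lies on the white slab.
- slab: White mixing slab, fixed, 130 x 85 x 12 mm; origin at the middle of its underside on the table. It lies left or right of the steriliser.
- dish: Open glass bowl, 104 mm across, 30 mm high, loose, left or right of the steriliser (opposite the slab); origin at the middle of its foot. Leave alone.
- dropper: Black dropper bottle with lilac band, 35 mm across, 83 mm high, loose; origin under its middle. Leave alone.
- powder_jar: Small glass jar with white cap, 42 mm across, 55 mm high, loose; origin under its middle. Leave alone.
- carton: Open lilac box 85 x 65 x 40 mm, loose; origin under its middle. Leave alone.
- lidded_dish: Glass dish with lid, 80 mm across, 46 mm high, loose on the steriliser's roof; origin under its middle. Leave alone.
Things that resemble listed ones, but are neither listed nor needed, are in the scene too. Leave any blue or turquoise look-alike of the spatula alone.

How it is judged:
By the outcome, as a careful person would: the job done as asked, in the order asked, and still so for the second after the job is handed in, with the robot touching nothing.
It also fails if it takes over 61 s, if anything falls off the work surface, if the arm or the gripper's body presses on something with over 40 N, if the wrist force passes 120 N, or if a joint passes its speed limit or range.

## Robot

A 7-joint arm with a two-finger parallel gripper is mounted at the origin on the work surface. World frame = base frame: x ahead of the robot, y to its left, z up, the work surface at z = 0. Lengths are in m, angles in rad, forces in N, time in s.
With the tool pointing down it reaches from about 0.35 to 0.9 m from the base axis. Payload 8.1 kg.
Tool frame: the origin (TCP) lies on the centre line of the jaws, within the pads' length; the fingertips stand 19 mm ahead of it and the grasp point (between the pads) is the TCP (arm.tip_reach is the distance from the TCP to the fingertips, in m); z points along the fingers, y is the line along which they close (so a half turn about z gives the same grasp; the last joint's range is limited). The gripper opens to 92 mm and grips with 3 to 60 N. Pads are 19 mm wide; open, the fingers measure 130 mm over their backs; the gripper's body (75 mm by 190 mm) begins 47 mm behind the grasp point.
Start: joints at [1.012, 0.434, 0.025, 1.573, -0.012, 1.134, -0.075], TCP at [0.275, -0.561, 0.246] pointing down, gripper open.
Joint ranges: [-2.62, 2.62], [-0.44, 2.09], [-1.27, 1.32], [0.08, 2.57], [-1.32, 4.46], [0.12, 2], [-2.74, 2.74]. Speed limits (rad/s): [2.22, 2.22, 3.01, 3.01, 3.14, 3.14, 3.14].

## Interface

Orientations are given as a rotation vector (axis times angle).
In Python, from cell import arm gives the robot as it stands.
- The arm moves only by the tool arm_command, never from a script. Its argument "targets" is a list that holds one entry, the list of rows, each a list of 6 numbers: the shift along the tool's x, y, z in m, then the turn, a rotation vector about the tool's x, y, z in rad. A call has 1 to 10 rows; each row shifts and turns the commanded pose from where the row before left it, along the tool's axes as they then stand; what a row does not reach is not made up. A row lasts 1/8 s, in which the tool goes at most 62.5 mm and 10.7 degrees, less where a joint would pass 70% of its speed; a pose out of reach is approached as far as the arm can. A call with a gripper value outside its range is refused whole. "jaw" is the finger opening in m, from 0 to 0.0918, set as the call begins (left out, the last holds). The fingers move at their own pace and stop on an object; "newtons" is the grip in N (left out, the last holds). Time passes only in rows, so rows that do not move let the fingers close. It gives the time, the measured TCP pose, the force, the opening and the grip force at its end, in the units of the state.
- arm.observe(): the state, without advancing time (a new reading comes with each control period).
- arm.get_image(name): name is "scene" or "top" or "wrist"; returns a dict with "pixels" (384x512x3 uint8, red, green, blue), "z_map" (384x512 float32, m along the optical axis (not along the pixel's ray), 0 where there is no reading), "fx", "fy", "cx", "cy" (pixels), "xyz" and "rotation" of the camera in the world; the wrist camera has in their place "T_tool_cam" (4x4, takes a point from camera to tool coordinates, whose origin is the TCP and whose axes are the flange's). Camera axes: x right, y down, z forward; pixel columns grow to the right and rows downward; lengths in m; the calibration is good to about 2 mm. A picture is of the moment at which its call begins: read the wrist's pose just before it.
- arm.sign_off(): hands the job in; it is judged then, once.
The state is a dict: "clock": time; "joints": joint angles; "dq": joint speeds; "joint_efforts": joint torques, N m; "position": TCP position; "ee_rot": TCP orientation; "force": force on the tool from outside, world axes, zero at the start; "ft_torque": the same for the moment, N m; "width": opening from 0.0 (shut) to 1.0 (fully open); "gripper_force": force on a finger pad.
Only numpy, scipy, OpenCV 4.12 (cv2) and the standard library are available. Lean on these libraries where they do the work, as an engineer would, in place of code of your own. Each camera call takes 0.05 s, during which the arm holds its last target. There are 200 camera calls.

## Working session

There is one attempt and no reset: what is moved stays moved. The work goes in short steps, Python scripts to look and compute and a tool call to move; the robot and the scene stay as the last step left them, time stands still between calls to the robot, and variables do not carry over. Pictures are saved under pics/ and viewed, at most 10 in all, crops included, and the job is handed in when it is done.

Besides the shell and the picture viewer there is one more tool, called after "Request:" by a JSON object that holds its "op" and its "data". arm_command: Moves the arm, as the interface text tells. Its arguments: {"type":"object","properties":{"targets":{"type":"array","items":{"type":"array","items":{"type":"array","items":{"type":"number"}}}},"jaw":{"type":"number"},"newtons":{"type":"number"}},"required":["targets"]}

```bash
mkdir -p pics; ls
cat > h.py <<'E'
import numpy as np, cv2
from cell import arm
from scipy.spatial.transform import Rotation as R
def world(im,st=None):
    z=im["z_map"]; v,u=np.mgrid[:z.shape[0],:z.shape[1]]
    p=np.stack([(u-im["cx"])/im["fx"]*z,(v-im["cy"])/im["fy"]*z,z],-1)
    if "T_tool_cam" in im:
        T=np.array(im["T_tool_cam"]); p=p@T[:3,:3].T+T[:3,3]
        return p@R.from_rotvec(st["ee_rot"]).as_matrix().T+np.array(st["position"])
    r=np.array(im["rotation"])
    r=r if r.shape==(3,3) else R.from_rotvec(r).as_matrix()
    return p@r.T+np.array(im["xyz"])
def get(n):
    st=arm.observe(); im=arm.get_image(n); return im,world(im,st),st
def save(im,f): cv2.imwrite("pics/"+f,cv2.cvtColor(np.asarray(im["pixels"]),cv2.COLOR_RGB2BGR))
E
python3 - <<'E'
from h import *
for n in("top","scene"):
    im,w,st=get(n); save(im,n+"0.png"); np.savez(n+"0.npz",px=im["pixels"],w=w)
    print(im["xyz"],np.shape(im["rotation"]))
print(st)
E
```

```text
pics
[0.36891623 0.05624854 1.26259831] (3,)
[1.74307972 0.42226188 1.03331634] (3,)
{'clock': 0.05, 'joints': array([ 1.01240407,  0.43519779,  0.02499392,  1.57408764, -0.01159596,
        1.13404147, -0.07510107]), 'dq': array([-3.62947062e-05, -6.78895887e-04, -3.01508326e-04, -1.29084709e-03,
       -1.92101409e-03,  1.39498559e-03, -4.16686833e-04]), 'joint_efforts': array([ 3.23638422e-03, -6.69780779e+01,  9.88563225e-01, -3.15498877e+01,
       -6.07830752e-02,  3.76274425e-02,  1.02677059e-04]), 'position': array([ 0.27483051, -0.56078414,  0.24496453]), 'ee_rot': array([-3.05892780e+00, -7.09300623e-01,  7.99189344e-04]), 'force': array([-0.28743486,  0.64983303, -0.20163032]), 'ft_torque': array([-0.00839065,  0.00686592, -0.01424274]), 'gripper_force': 0.0, 'width': 0.9999995220851646}
```

View pics/top0.png

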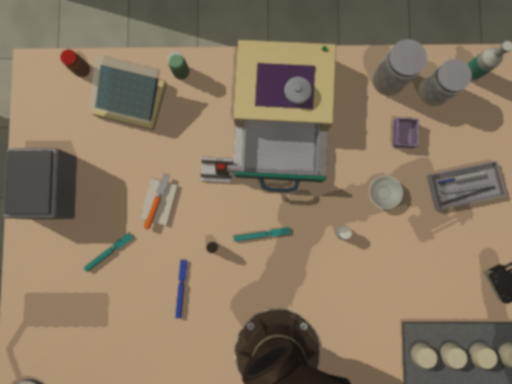

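View pics/scene0.png

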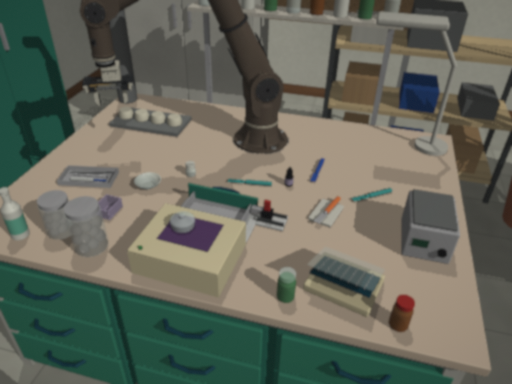

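The top view (up = +x, left = +y) shows the steriliser at about (285,85), the tray at (282,150), the red lock tab at (221,168) and the teal handle at (279,185). The slab is at (160,203), with the orange handle at (154,211) and the blade towards (164,186). The dropper is at (212,247), the jar at (345,233), the glass bowl at (386,192) and the carton at (405,132). Next I'll measure these.

```bash
python3 - <<'E'
from h import *
d=np.load("top0.npz"); px=d["px"]; w=d["w"]
hsv=cv2.cvtColor(px,cv2.COLOR_RGB2HSV); H,S,V=[hsv[...,i].astype(int) for i in range(3)]
def rep(n,m):
    p=w[m]; q=p[:,:2]; c=np.median(q,0); print(n,m.sum(),"med",p.mean(0).round(4),"z",np.percentile(p[:,2],[5,50,95]).round(3))
    u,s,vt=np.linalg.svd(q-q.mean(0),full_matrices=False); t=(q-q.mean(0))@vt.T
    print("   ax",vt[0].round(3),"ang",np.arctan2(vt[0,1],vt[0,0]).round(3),"ext",np.ptp(t,axis=0).round(4))
def box(u0,u1,v0,v1):
    m=np.zeros(H.shape,bool); m[v0:v1,u0:u1]=1; return m
print("table z",w[300,150],w[120,220])
rep("orange",box(130,190,175,240)&(H<14)&(S>150)&(V>90))
rep("red",box(205,235,155,185)&((H<8)|(H>172))&(S>140)&(w[...,2]>.06))
rep("roof",box(225,345,30,135)&(abs(w[...,2]-.1)<.01))
rep("panel",box(228,332,165,195)&(abs(w[...,2]-.078)<.008))
rep("handle",box(250,305,178,195)&(abs(w[...,2]-.058)<.01))
m=box(225,345,30,135)&(abs(w[...,2]-.1)<.012)
r=cv2.minAreaRect(w[m][:,:2].astype(np.float32)*1000); print(r)
rep("slab",box(135,185,172,232)&(w[...,2]>.006)&(w[...,2]<.02)&(S<60))
rep("blade",box(155,172,174,200)&(w[...,2]>.017))
rep("dropper",box(200,224,236,258)&(w[...,2]>.04))
rep("lid",box(280,318,70,108)&(w[...,2]>.12))
E
python3 - <<'E'
import cv2
im=cv2.imread("pics/top0.png"); a=cv2.resize(im[140:260,120:320],(800,480),interpolation=cv2.INTER_CUBIC); cv2.imwrite("pics/crop0.png",a)
E
```

```text
table z [0.15244203 0.386787   0.00127893] [ 0.71210155  0.17515569 -0.00252133]
orange 167 med [0.4185 0.3792 0.0278] z [0.024 0.028 0.032]
   ax [-0.938  0.347] ang 2.787 ext [0.1003 0.0152]
red 43 med [0.5497 0.1645 0.0882] z [0.078 0.089 0.094]
   ax [-0.159 -0.987] ang -1.731 ext [0.0212 0.0155]
roof 7252 med [ 0.7986 -0.0202  0.1006] z [0.096 0.101 0.105]
   ax [-0.02 -1.  ] ang -1.59 ext [0.298  0.2506]
panel 389 med [ 0.5229 -0.0072  0.0776] z [0.073 0.078 0.082]
   ax [-0.059 -0.998] ang -1.63 ext [0.2671 0.0131]
handle 233 med [ 0.4941 -0.0068  0.0597] z [0.054 0.06  0.065]
   ax [-0.033 -0.999] ang -1.604 ext [0.1348 0.0419]
((798.8947143554688, -23.34808349609375), (290.8644714355469, 241.7207489013672), 86.66243743896484)
slab 836 med [0.455  0.3596 0.0125] z [0.008 0.012 0.018]
   ax [-0.99   0.142] ang 2.999 ext [0.1523 0.0955]
blade 176 med [0.4948 0.3468 0.0436] z [0.018 0.022 0.029]
   ax [0.424 0.906] ang 1.133 ext [0.3445 0.0793]
dropper 97 med [0.3152 0.1898 0.1019] z [0.041 0.07  0.084]
   ax [ 0.376 -0.926] ang -1.185 ext [0.1643 0.032 ]
lid 589 med [ 0.7563 -0.0556  0.1451] z [0.126 0.131 0.144]
   ax [ 0.96  -0.279] ang -0.282 ext [0.4502 0.0778]
```

View pics/crop0.png

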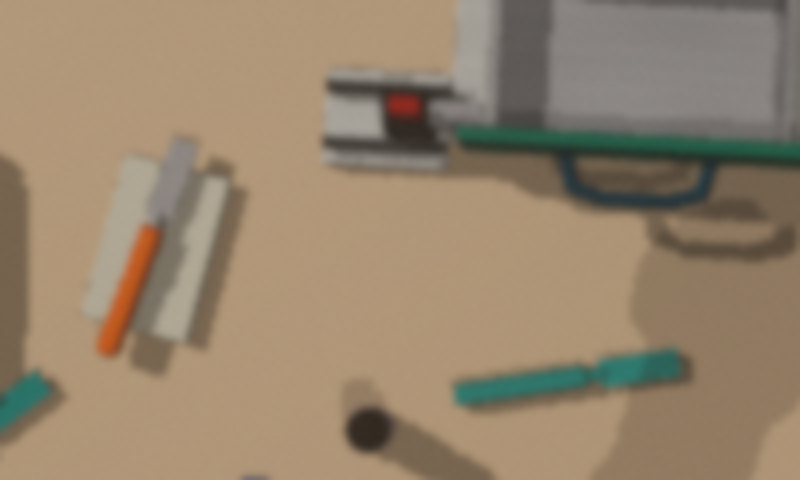

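```bash
cat >> h.py <<'E'
def plan(wps,st=None):
    """wps: (x,y,z,yaw of tool x,n rows); prints rows for a tool pointing down"""
    st=st or arm.observe(); p=np.array(st["position"]); M=R.from_rotvec(st["ee_rot"])
    for x,y,z,yaw,n in wps:
        T=R.from_euler("z",yaw)*R.from_euler("x",np.pi)
        tgt=np.array([x,y,z]); rows=[]; r=(M.inv()*T).as_rotvec()
        for k in range(n):
            d=M.inv().apply((tgt-p)/(n-k)); d=np.round(d,3)
            t=np.round((M.inv()*T).as_rotvec()/(n-k),3)
            rows.append([*map(float,d),*map(float,t)]); p=p+M.apply(d); M=M*R.from_rotvec(t)
        print(rows)
    print("end",p.round(4),M.as_rotvec().round(3))
E
python3 -c "
from h import *
plan([(.5,-.1,.27,1.62,10),(.43,.375,.22,2.788,10)])"
```

```text
[[0.04, -0.031, -0.002, -0.0, -0.0, -0.116], [0.044, -0.027, -0.003, -0.0, -0.0, -0.116], [0.047, -0.021, -0.002, -0.0, -0.0, -0.117], [0.049, -0.016, -0.003, -0.0, -0.0, -0.116], [0.05, -0.01, -0.002, -0.0, -0.0, -0.117], [0.051, -0.004, -0.003, -0.0, -0.0, -0.116], [0.051, 0.002, -0.002, -0.0, -0.0, -0.117], [0.051, 0.008, -0.003, -0.0, -0.0, -0.116], [0.05, 0.014, -0.002, -0.0, -0.001, -0.117], [0.047, 0.019, -0.003, -0.001, -0.0, -0.116]]
[[0.048, -0.005, 0.005, 0.0, -0.0, -0.117], [0.048, 0.001, 0.005, 0.0, -0.0, -0.117], [0.048, 0.007, 0.005, 0.0, -0.0, -0.117], [0.046, 0.012, 0.005, 0.0, -0.0, -0.117], [0.045, 0.017, 0.005, 0.0, 0.0, -0.117], [0.042, 0.023, 0.005, 0.0, 0.0, -0.117], [0.04, 0.027, 0.005, 0.0, 0.0, -0.117], [0.036, 0.032, 0.005, 0.0, 0.0, -0.116], [0.032, 0.035, 0.005, 0.0, 0.0, -0.117], [0.028, 0.039, 0.005, 0.0, 0.0, -0.116]]
end [0.4295 0.3747 0.2205] [0.553 3.092 0.   ]
```

Request:
{"op": "arm_command", "data": {"targets": [[[0.04, -0.031, -0.002, 0, 0, -0.116], [0.044, -0.027, -0.003, 0, 0, -0.116], [0.047, -0.021, -0.002, 0, 0, -0.117], [0.049, -0.016, -0.003, 0, 0, -0.116], [0.05, -0.01, -0.002, 0, 0, -0.117], [0.051, -0.004, -0.003, 0, 0, -0.116], [0.051, 0.002, -0.002, 0, 0, -0.117], [0.051, 0.008, -0.003, 0, 0, -0.116], [0.05, 0.014, -0.002, 0, 0, -0.117], [0.047, 0.019, -0.003, 0, 0, -0.116]]]}}

```text
clock: 1.35
position: [0.5005, -0.099, 0.2706]
ee_rot: [-2.162, -2.279, 0.001]
force: [1.2, -1.3, 0.5]
width: 0.999
gripper_force: 0.0
```

Request:
{"op": "arm_command", "data": {"targets": [[[0.048, -0.005, 0.005, 0, 0, -0.117], [0.048, 0.001, 0.005, 0, 0, -0.117], [0.048, 0.007, 0.005, 0, 0, -0.117], [0.046, 0.012, 0.005, 0, 0, -0.117], [0.045, 0.017, 0.005, 0, 0, -0.117], [0.042, 0.023, 0.005, 0, 0, -0.117], [0.04, 0.027, 0.005, 0, 0, -0.117], [0.036, 0.032, 0.005, 0, 0, -0.116], [0.032, 0.035, 0.005, 0, 0, -0.117], [0.028, 0.039, 0.005, 0, 0, -0.116]]]}}

```text
clock: 2.6
position: [0.4294, 0.3755, 0.2202]
ee_rot: [-0.548, -3.093, 0.001]
force: [0.4, -0.5, 0.0]
width: 1.001
gripper_force: 0.0
```

Run:
```python
from h import *
im,w,st=get("wrist"); save(im,"wr1.png"); np.savez("wr1.npz",px=im["pixels"],w=w)
hsv=cv2.cvtColor(np.asarray(im["pixels"]),cv2.COLOR_RGB2HSV); H,S,V=[hsv[...,i].astype(int) for i in range(3)]
m=(H<14)&(S>150)&(V>80)&(w[...,2]>0)&(w[...,2]<.05)
n,l,s,c=cv2.connectedComponentsWithStats(m.astype(np.uint8)); m=l==1+s[1:,4].argmax()
p=w[m]; print(m.sum(),c,"z",np.percentile(p[:,2],[5,50,95]))
r=cv2.minAreaRect((p[p[:,2]>.022][:,:2]*1000).astype(np.float32)); print(r)
print(st["position"],st["ee_rot"],st["joints"])
```

```text
1296 [[255.46096226 191.69279252]
 [261.38117284 162.5007716 ]
 [258.         120.        ]] z [0.02528413 0.02820263 0.02967474]
((418.7080383300781, 381.2389221191406), (16.602087020874023, 101.9972152709961), 70.3333511352539)
[0.42939165 0.37545956 0.22018777] [-5.47888506e-01 -3.09328871e+00  1.03441023e-03] [-0.25720127  0.48996898 -0.79292726  1.69509082  0.38197241  1.11911308
  0.05872617]
```

View pics/wr1.png

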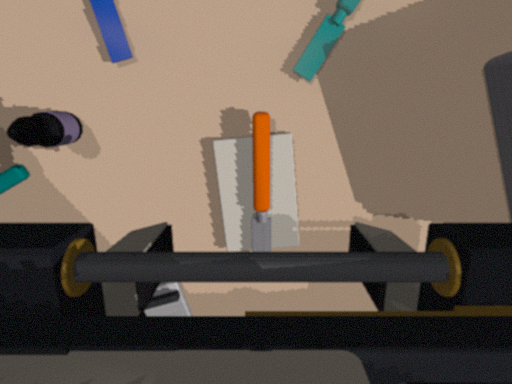

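The wrist view shows the orange handle centred at (261,162) on the slab and lined up with the tool's x axis. It is 102 mm long with its top at z 28 mm, which fits the sizes given. Next I'll go down and grip at the balance point.

```bash
python3 -c "
from h import *
plan([(.44,.3736,.08,2.798,5),(.44,.3736,.035,2.798,5)])"
```

```text
[[-0.003, -0.001, 0.028, 0.001, -0.001, 0.001], [-0.003, -0.001, 0.028, 0.001, -0.001, 0.001], [-0.003, -0.001, 0.028, 0.001, -0.001, 0.001], [-0.003, -0.0, 0.028, 0.0, -0.0, 0.001], [-0.004, -0.001, 0.028, 0.001, -0.001, 0.001]]
[[0.0, 0.0, 0.009, -0.0, 0.0, -0.0], [0.0, 0.0, 0.009, -0.0, 0.0, -0.0], [0.0, 0.0, 0.009, -0.0, 0.0, -0.0], [0.0, 0.0, 0.009, -0.0, 0.0, -0.0], [0.0, 0.0, 0.009, -0.0, 0.0, -0.0]]
end [0.44   0.3732 0.0351] [ 5.380e-01  3.095e+00 -1.000e-03]
```

Request:
{"op": "arm_command", "data": {"targets": [[[-0.003, -0.001, 0.028, 0, 0, 0], [-0.003, -0.001, 0.028, 0, 0, 0], [-0.003, -0.001, 0.028, 0, 0, 0], [-0.003, 0, 0.028, 0, 0, 0], [-0.003, 0, 0.028, 0, 0, 0], [0, 0, 0.009, 0, 0, 0], [0, 0, 0.009, 0, 0, 0], [0, 0, 0.009, 0, 0, 0], [0, 0, 0.009, 0, 0, 0], [0, 0, 0.009, 0, 0, 0]]]}}

```text
clock: 3.9
position: [0.4428, 0.3664, 0.0354]
ee_rot: [0.553, 3.092, 0.0]
force: [0.1, 0.0, 0.6]
width: 1.001
gripper_force: 0.0
```

Request:
{"op": "arm_command", "data": {"targets": [[[0, 0, 0, 0, 0, 0], [0, 0, 0, 0, 0, 0], [0, 0, 0, 0, 0, 0], [0, 0, 0, 0, 0, 0], [0, 0, 0, 0, 0, 0], [0, 0, 0, 0, 0, 0], [0, 0, 0, 0, 0, 0], [0, 0, 0, 0, 0, 0]]], "jaw": 0.0, "newtons": 20}}

```text
clock: 4.9
position: [0.4427, 0.3664, 0.0357]
ee_rot: [0.553, 3.093, 0.0]
force: [0.1, 0.1, -0.2]
width: 0.195
gripper_force: 20.0
```

```bash
python3 -c "
from h import *
for i in range(3): st=arm.observe(); print(st['clock'],st['position'],st['ee_rot'],st['force'])
print(st['joints'])
plan([(.443,.366,.2,2.79,4),(.52,.17,.24,2.15,6),(.573,0.003,.24,1.512,6)])"
```

```text
4.9 [0.44272611 0.36639154 0.03573316] [5.52987503e-01 3.09250528e+00 1.78115417e-04] [ 0.05766029  0.08530108 -0.16118691]
4.9 [0.44272611 0.36639154 0.03573316] [5.52987503e-01 3.09250528e+00 1.78115417e-04] [ 0.05766029  0.08530108 -0.16118691]
4.9 [0.44272611 0.36639154 0.03573316] [5.52987503e-01 3.09250528e+00 1.78115417e-04] [ 0.05766029  0.08530108 -0.16118691]
[-0.33849184  0.70377413 -0.65041848  1.85793356  0.58993043  0.78144232
 -0.0908343 ]
[[-0.0, -0.0, -0.041, 0.0, 0.0, -0.001], [-0.0, -0.0, -0.041, 0.0, 0.0, -0.0], [-0.0, -0.0, -0.041, 0.0, 0.0, -0.001], [-0.0, -0.0, -0.041, 0.0, 0.0, -0.0]]
[[-0.023, -0.026, -0.007, 0.0, -0.0, 0.107], [-0.026, -0.024, -0.007, 0.0, -0.0, 0.107], [-0.029, -0.021, -0.007, 0.0, -0.0, 0.106], [-0.03, -0.017, -0.006, 0.0, -0.0, 0.107], [-0.032, -0.014, -0.007, 0.0, -0.0, 0.106], [-0.034, -0.011, -0.006, 0.0, -0.0, 0.107]]
[[-0.028, -0.008, -0.0, 0.0, -0.0, 0.106], [-0.029, -0.005, -0.0, 0.0, -0.0, 0.106], [-0.029, -0.002, -0.0, 0.0, -0.0, 0.106], [-0.029, 0.002, -0.0, 0.0, -0.0, 0.107], [-0.029, 0.004, -0.0, 0.0, -0.0, 0.106], [-0.028, 0.008, -0.0, 0.0, -0.0, 0.107]]
end [0.5732 0.0032 0.2397] [-2.286 -2.155 -0.   ]
```

Request:
{"op": "arm_command", "data": {"targets": [[[0, 0, -0.02, 0, 0, 0], [0, 0, -0.04, 0, 0, 0], [0, 0, -0.05, 0, 0, 0], [0, 0, -0.055, 0, 0, 0], [-0.023, -0.026, -0.006, 0, 0, 0.107], [-0.026, -0.024, -0.007, 0, 0, 0.107], [-0.029, -0.021, -0.007, 0, 0, 0.107], [-0.03, -0.017, -0.006, 0, 0, 0.107], [-0.032, -0.014, -0.007, 0, 0, 0.107], [-0.034, -0.011, -0.006, 0, 0, 0.107]]]}}

```text
clock: 6.15
position: [0.5195, 0.1691, 0.2414]
ee_rot: [1.504, 2.758, 0.002]
force: [-0.0, -0.4, -1.7]
width: 0.192
gripper_force: 20.0
```

Request:
{"op": "arm_command", "data": {"targets": [[[-0.028, -0.008, 0, 0, 0, 0.107], [-0.029, -0.005, 0, 0, 0, 0.107], [-0.029, -0.002, 0, 0, 0, 0.107], [-0.029, 0.002, 0, 0, 0, 0.107], [-0.029, 0.004, 0, 0, 0, 0.107], [-0.028, 0.008, 0, 0, 0, 0.107], [0, 0, 0, 0, 0, 0], [0, 0, 0, 0, 0, 0], [0, 0, 0, 0, 0, 0]]]}}

```text
clock: 7.28
position: [0.5713, 0.004, 0.2402]
ee_rot: [-2.292, -2.149, -0.001]
force: [-0.5, -0.7, -2.0]
width: 0.2
gripper_force: 20.0
```

Run:
```python
from h import *
im,w,st=get("wrist"); np.savez("wr2.npz",px=im["pixels"],w=w)
im2,w2,_=get("top")
a=cv2.cvtColor(np.asarray(im["pixels"]),cv2.COLOR_RGB2BGR); b=cv2.cvtColor(np.asarray(im2["pixels"]),cv2.COLOR_RGB2BGR)[120:220,190:350]
b=cv2.resize(b,(640,400)); cv2.imwrite("pics/c2.png",np.vstack([cv2.resize(a,(640,480))[:200+0],b]) )
hsv=cv2.cvtColor(np.asarray(im["pixels"]),cv2.COLOR_RGB2HSV); H,S,V=[hsv[...,i].astype(int) for i in range(3)]
g=(H>60)&(H<90)&(S>90)&(abs(w[...,2]-.078)<.006)
print("panel top",g.sum()); 
if g.sum()>20: print(cv2.minAreaRect((w[g][:,:2]*1000).astype(np.float32)), w[g].mean(0))
o=(H<14)&(S>150)&(V>60)&(w[...,2]>.15)
print("orange",o.sum()); 
if o.sum()>20: print(cv2.minAreaRect((w[o][:,:2]*1000).astype(np.float32)), np.percentile(w[o][:,2],[5,50,95]))
hsv=cv2.cvtColor(np.asarray(im2["pixels"]),cv2.COLOR_RGB2HSV); H,S,V=[hsv[...,i].astype(int) for i in range(3)]
o=(H<14)&(S>150)&(V>60)&(w2[...,2]>.15); print("orange top",o.sum(),w2[o].min(0) if o.sum() else 0, w2[o].max(0) if o.sum() else 0)
print(st["position"],arm.observe()["position"])
```

```text
panel top 2107
((528.4284057617188, 46.40922546386719), (159.70936584472656, 12.126008987426758), 86.63754272460938) [0.52926442 0.04819942 0.07824524]
orange 2158
((573.4784545898438, 32.83721923828125), (103.1015396118164, 18.836416244506836), 86.74301147460938) [0.22917944 0.23207549 0.23375199]
orange top 105 [0.56651576 0.04245158 0.22542399] [0.58377177 0.0835599  0.23667921]
[0.57127683 0.00401919 0.24019848] [0.57137563 0.0036485  0.23999953]
```

View pics/c2.png

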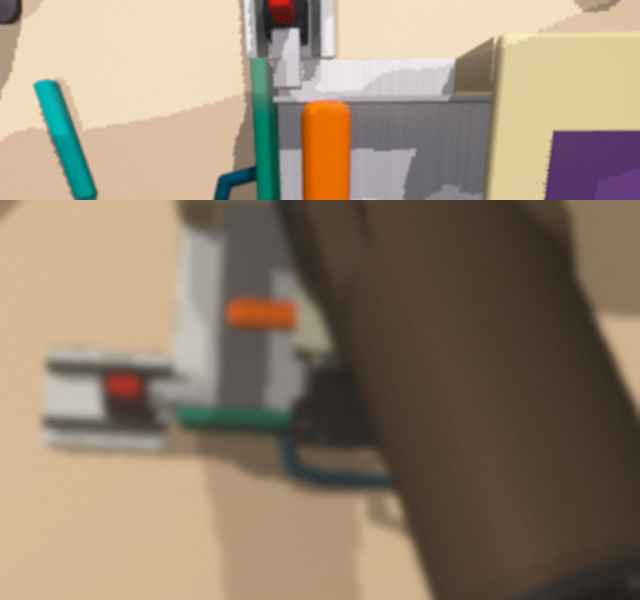

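The crop shows the orange handle held level and parallel to the tray front, with its end at (325,105) in the upper half. It is clear of the panel at (265,150) and the lock at (283,10). The spatula spans y' from about −80 to +95 mm in the tray, so I'll shift it 8 mm to the right and go down.

Request:
{"op": "arm_command", "data": {"targets": [[[-0.004, 0, 0.03, 0, 0, 0], [-0.004, 0, 0.04, 0, 0, 0], [0, 0, 0.04, 0, 0, 0], [0, 0, 0.04, 0, 0, 0], [0, 0, 0.02, 0, 0, 0], [0, 0, 0.01, 0, 0, 0], [0, 0, 0.01, 0, 0, 0], [0, 0, 0.003, 0, 0, 0], [0, 0, 0, 0, 0, 0], [0, 0, 0, 0, 0, 0]]]}}

```text
clock: 8.62
position: [0.5715, -0.0053, 0.0473]
ee_rot: [2.294, 2.145, 0.001]
force: [0.1, -0.0, -1.5]
width: 0.193
gripper_force: 20.0
```

Request:
{"op": "arm_command", "data": {"targets": [[[0, 0, 0.001, 0, 0, 0], [0, 0, 0.001, 0, 0, 0], [0, 0, 0.001, 0, 0, 0], [0, 0, 0, 0, 0, 0], [0, 0, 0, 0, 0, 0]]]}}

```text
clock: 9.25
position: [0.5711, -0.0053, 0.0437]
ee_rot: [2.295, 2.146, -0.0]
force: [0.3, 0.0, -0.1]
width: 0.196
gripper_force: 20.0
```

Request:
{"op": "arm_command", "data": {"targets": [[[0, 0, 0.0007, 0, 0, 0], [0, 0, 0, 0, 0, 0]]]}}

```text
clock: 9.5
position: [0.5714, -0.0054, 0.0437]
ee_rot: [2.294, 2.145, 0.001]
force: [-1.7, -1.0, 7.3]
width: 0.194
gripper_force: 20.0
```

Request:
{"op": "arm_command", "data": {"targets": [[[0, 0, 0, 0, 0, 0], [0, 0, 0, 0, 0, 0], [0, 0, 0, 0, 0, 0], [0, 0, 0, 0, 0, 0]]], "jaw": 0.034}}

```text
clock: 10.0
position: [0.571, -0.0053, 0.0429]
ee_rot: [-2.295, -2.146, 0.0]
force: [0.3, 0.8, 0.5]
width: 0.372
gripper_force: 0.0
```

Request:
{"op": "arm_command", "data": {"targets": [[[0, 0, -0.005, 0, 0, 0], [0, 0, -0.01, 0, 0, 0], [0, 0, -0.02, 0, 0, 0], [0, 0, -0.04, 0, 0, 0], [0, 0, -0.05, 0, 0, 0], [0, 0, -0.05, 0, 0, 0], [0, 0, -0.02, 0, 0, 0], [0, 0, 0, 0, 0, 0], [0, 0, 0, 0, 0, 0]]]}}

```text
clock: 11.12
position: [0.5705, -0.0055, 0.2373]
ee_rot: [-2.294, -2.145, 0.002]
force: [-0.3, 0.1, 0.1]
width: 0.372
gripper_force: 0.0
```

Run:
```python
from h import *
im,w,st=get("wrist"); save(im,"wr3.png")
hsv=cv2.cvtColor(np.asarray(im["pixels"]),cv2.COLOR_RGB2HSV); H,S,V=[hsv[...,i].astype(int) for i in range(3)]
g=(H>60)&(H<90)&(S>90)&(abs(w[...,2]-.078)<.006)
print("panel",cv2.minAreaRect((w[g][:,:2]*1000).astype(np.float32)))
o=(H<14)&(S>150)&(V>60)&(w[...,2]<.06)&(w[...,0]>.53)
print("orange",o.sum(),cv2.minAreaRect((w[o][:,:2]*1000).astype(np.float32)), np.percentile(w[o][:,2],[5,50,95]))
r=((H<8)|(H>172))&(S>140)&(w[...,2]>.08)&(w[...,1]>.12)
print("red",r.sum(),cv2.minAreaRect((w[r][:,:2]*1000).astype(np.float32)), w[r].mean(0))
print(st["position"],st["ee_rot"])
s=arm.observe()
plan([(.551,.1645,.2,1.512,4)])
```

```text
panel ((525.8084716796875, -5.4463348388671875), (265.972900390625, 12.061784744262695), 86.78864288330078)
orange 568 ((570.2144165039062, 64.31820678710938), (31.074684143066406, 183.93934631347656), 5.654855728149414) [0.03349529 0.03561806 0.03786336]
red 0 ((0.0, 0.0), (0.0, 0.0), 0.0) [nan nan nan]
[ 0.57046183 -0.00551049  0.23730084] [-2.29424907e+00 -2.14526140e+00  1.53783264e-03]
[[0.042, -0.008, 0.009, -0.0, 0.0, -0.002], [0.042, -0.007, 0.009, -0.001, 0.0, -0.002], [0.042, -0.008, 0.009, -0.0, 0.0, -0.002], [0.042, -0.007, 0.01, -0.001, 0.0, -0.002]]
end [0.5511 0.164  0.1999] [ 2.286  2.155 -0.   ]<stdin>:9: RuntimeWarning: Mean of empty slice.
  ret = um.true_divide(
```

View pics/wr3.png

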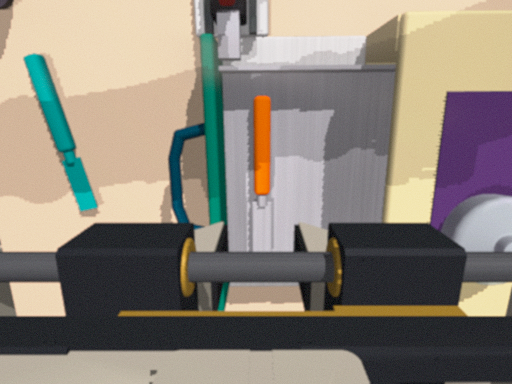

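The spatula lies flat on the tray floor (handle at (262,145), top at 36 mm) and the jaws have let go of it. Next is the lock: I'll stop short of it at a height, take one look, then grip the tab.

Request:
{"op": "arm_command", "data": {"targets": [[[0.025, -0.005, 0, 0, 0, 0], [0.03, -0.006, 0, 0, 0, 0], [0.03, -0.006, 0, 0, 0, 0], [0.02, -0.004, 0, 0, 0, 0], [0, 0, 0, 0, 0, 0], [0, 0, 0, 0, 0, 0]]], "jaw": 0.06}}

```text
clock: 11.92
position: [0.5571, 0.0995, 0.2372]
ee_rot: [-2.295, -2.145, 0.003]
force: [-0.1, -0.2, 0.0]
width: 0.657
gripper_force: 0.0
```

Run:
```python
from h import *
im,w,st=get("wrist"); save(im,"wr4.png")
hsv=cv2.cvtColor(np.asarray(im["pixels"]),cv2.COLOR_RGB2HSV); H,S,V=[hsv[...,i].astype(int) for i in range(3)]
r=((H<8)|(H>172))&(S>140)&(w[...,2]>.08)&(w[...,2]<.1)&(w[...,1]>.12)
print("red",r.sum(),cv2.minAreaRect((w[r][:,:2]*1000).astype(np.float32)), w[r].mean(0))
c=cv2.minAreaRect((w[r][:,:2]).astype(np.float32))[0]
print(st["position"],arm.observe()["position"])
plan([(c[0],c[1],.12,1.512,4),(c[0],c[1],.075,1.512,4)])
```

```text
red 458 ((551.8306884765625, 164.8507843017578), (23.475976943969727, 13.891178131103516), 86.05329895019531) [0.55191641 0.16531573 0.09010139]
[0.55707982 0.09949196 0.23719656] [0.55721368 0.09928634 0.23741919]
[[0.016, -0.002, 0.029, -0.0, 0.0, -0.002], [0.016, -0.003, 0.029, -0.0, 0.0, -0.003], [0.017, -0.002, 0.03, -0.0, 0.0, -0.002], [0.016, -0.003, 0.029, -0.001, 0.001, -0.003]]
[[0.0, 0.0, 0.011, 0.0, -0.0, 0.0], [0.0, 0.0, 0.011, 0.0, -0.0, 0.0], [0.0, 0.0, 0.012, 0.0, -0.0, 0.0], [0.0, 0.0, 0.011, 0.0, -0.0, 0.0]]
end [0.5514 0.1647 0.0754] [2.286 2.155 0.   ]
```

Request:
{"op": "arm_command", "data": {"targets": [[[0.016, -0.002, 0.029, 0, 0, -0.002], [0.016, -0.003, 0.029, 0, 0, -0.002], [0.017, -0.002, 0.03, 0, 0, -0.002], [0.016, -0.003, 0.029, 0, 0, 0], [0, 0, 0.011, 0, 0, 0], [0, 0, 0.011, 0, 0, 0], [0, 0, 0.012, 0, 0, 0], [0, 0, 0.011, 0, 0, 0], [0, 0, 0, 0, 0, 0]]]}}

```text
clock: 13.1
position: [0.551, 0.1658, 0.0753]
ee_rot: [-2.288, -2.152, 0.002]
force: [0.6, 0.6, 1.1]
width: 0.653
gripper_force: 0.0
```

Request:
{"op": "arm_command", "data": {"targets": [[[0, 0, 0, 0, 0, 0], [0, 0, 0, 0, 0, 0], [0, 0, 0, 0, 0, 0], [0, 0, 0, 0, 0, 0], [0, 0, 0, 0, 0, 0], [0, 0, 0, 0, 0, 0]]], "jaw": 0.0, "newtons": 15}}

```text
clock: 13.85
position: [0.5514, 0.1663, 0.0761]
ee_rot: [2.288, 2.153, 0.0]
force: [-0.9, -0.3, 0.7]
width: 0.151
gripper_force: 15.0
```

Request:
{"op": "arm_command", "data": {"targets": [[[0.004, 0, 0, 0, 0, 0], [0.006, 0, 0, 0, 0, 0], [0.006, 0, 0, 0, 0, 0], [0.006, 0, 0, 0, 0, 0], [0.006, 0, 0, 0, 0, 0], [0.006, 0, 0, 0, 0, 0], [0.004, 0, 0, 0, 0, 0], [0.002, 0, 0, 0, 0, 0], [0, 0, 0, 0, 0, 0]]]}}

```text
clock: 14.98
position: [0.5538, 0.2067, 0.0761]
ee_rot: [-2.288, -2.153, -0.001]
force: [0.3, 0.3, 1.8]
width: 0.152
gripper_force: 15.0
```

Request:
{"op": "arm_command", "data": {"targets": [[[0.002, 0, 0, 0, 0, 0], [0.002, 0, 0, 0, 0, 0], [0.002, 0, 0, 0, 0, 0], [0.001, 0, 0, 0, 0, 0], [0, 0, 0, 0, 0, 0]]]}}

```text
clock: 15.6
position: [0.554, 0.2081, 0.0759]
ee_rot: [2.289, 2.146, -0.01]
force: [-2.8, -15.3, 12.9]
width: 0.152
gripper_force: 15.0
```

The lock is against its end stop: it travelled 42 mm and then the force built up to 15 N. I'll ease off, release and go round to the tray handle.

Request:
{"op": "arm_command", "data": {"targets": [[[-0.002, 0, 0, 0, 0, 0], [-0.002, 0, 0, 0, 0, 0], [0, 0, 0, 0, 0, 0]]]}}

```text
clock: 15.98
position: [0.5539, 0.2076, 0.076]
ee_rot: [2.289, 2.15, -0.003]
force: [-0.3, -7.0, 7.3]
width: 0.151
gripper_force: 15.0
```

Request:
{"op": "arm_command", "data": {"targets": [[[0, 0, 0, 0, 0, 0], [0, 0, 0, 0, 0, 0], [0, 0, 0, 0, 0, 0], [0, 0, -0.01, 0, 0, 0], [0, 0, -0.03, 0, 0, 0], [0, 0, -0.04, 0, 0, 0], [0, 0, -0.02, 0, 0, 0], [0, 0, 0, 0, 0, 0]]], "jaw": 0.05}}

```text
clock: 16.98
position: [0.5549, 0.21, 0.1783]
ee_rot: [2.287, 2.152, 0.006]
force: [0.6, -0.0, -0.4]
width: 0.542
gripper_force: 0.0
```

Run:
```python
from h import *
im2,w2,_=get("top"); px=np.asarray(im2["pixels"]); save(im2,"top5.png")
hsv=cv2.cvtColor(px,cv2.COLOR_RGB2HSV); H,S,V=[hsv[...,i].astype(int) for i in range(3)]
r=((H<8)|(H>172))&(S>140)&(w2[...,2]>.06)&(w2[...,2]<.11)&(w2[...,1]>.12)&(w2[...,1]<.3)&(abs(w2[...,0]-.55)<.06)
print("red",r.sum(),w2[r].mean(0) if r.sum() else "")
plan([(.434,-.002,.16,-.058,10),(.434,-.002,.059,-.058,5)])
print(arm.observe()["joints"])
```

```text
red 0 
[[-0.022, -0.011, 0.002, 0.0, -0.0, 0.157], [-0.023, -0.007, 0.002, 0.0, -0.0, 0.157], [-0.024, -0.003, 0.002, 0.0, -0.0, 0.157], [-0.024, 0.0, 0.002, 0.0, -0.0, 0.157], [-0.024, 0.004, 0.001, 0.0, -0.0, 0.157], [-0.023, 0.008, 0.002, -0.0, -0.0, 0.157], [-0.022, 0.011, 0.001, -0.0, -0.0, 0.156], [-0.019, 0.015, 0.002, -0.0, -0.001, 0.157], [-0.017, 0.018, 0.001, -0.0, -0.0, 0.156], [-0.014, 0.02, 0.002, -0.0, -0.001, 0.157]]
[[-0.0, -0.0, 0.02, -0.0, 0.0, -0.0], [-0.0, -0.0, 0.02, -0.0, 0.0, -0.0], [-0.0, -0.0, 0.02, -0.0, 0.0, -0.0], [-0.0, -0.0, 0.02, -0.0, 0.0, -0.0], [-0.0, -0.0, 0.021, -0.0, 0.0, -0.0]]
end [ 0.4343 -0.0024  0.0586] [-3.14e+00  9.20e-02  1.00e-03]
[-0.12748322  0.49174925 -0.46187575  1.71151786  0.25376502  0.99619718
 -0.74179738]
```

Request:
{"op": "arm_command", "data": {"targets": [[[-0.022, -0.011, 0.002, 0, 0, 0.157], [-0.023, -0.007, 0.002, 0, 0, 0.157], [-0.024, -0.003, 0.002, 0, 0, 0.157], [-0.024, 0, 0.002, 0, 0, 0.157], [-0.024, 0.004, 0.001, 0, 0, 0.157], [-0.023, 0.008, 0.002, 0, 0, 0.157], [-0.022, 0.011, 0.001, 0, 0, 0.157], [-0.019, 0.015, 0.002, 0, 0, 0.157], [-0.017, 0.018, 0.001, 0, 0, 0.157], [-0.014, 0.02, 0.002, 0, 0, 0.157]]], "jaw": 0.0}}

```text
clock: 18.27
position: [0.4328, -0.0034, 0.1582]
ee_rot: [3.14, -0.103, -0.003]
force: [-0.5, -0.4, -1.4]
width: 0.008
gripper_force: 0.0
```

Run:
```python
from h import *
im2,w2,_=get("top"); px=np.asarray(im2["pixels"])
b=cv2.cvtColor(px,cv2.COLOR_RGB2BGR)[120:260,180:360]; cv2.imwrite("pics/top6.png",cv2.resize(b,(720,560)))
hsv=cv2.cvtColor(px,cv2.COLOR_RGB2HSV); H,S,V=[hsv[...,i].astype(int) for i in range(3)]
r=((H<8)|(H>172))&(S>140)&(w2[...,2]>.06)&(w2[...,2]<.11)&(w2[...,1]>.12)&(w2[...,1]<.3)&(abs(w2[...,0]-.55)<.06)
print("red",r.sum(),w2[r].mean(0) if r.sum() else "")
im,w,st=get("wrist"); hsv=cv2.cvtColor(np.asarray(im["pixels"]),cv2.COLOR_RGB2HSV); H,S,V=[hsv[...,i].astype(int) for i in range(3)]
h=(H>85)&(H<115)&(S>90)&(abs(w[...,2]-.058)<.008); print("handle",h.sum(), cv2.minAreaRect((w[h][:,:2]*1000).astype(np.float32)) if h.sum()>5 else "")
print(arm.observe()["joints"],st["position"],st["ee_rot"])
plan([(.434,-.002,.059,-.058,5)])
```

```text
red 42 [0.55190824 0.20439012 0.08702502]
handle 3090 ((499.93182373046875, -2.4218673706054688), (246.54222106933594, 39.673744201660156), 86.71375274658203)
[-0.0334653   0.23927981 -0.09462948  2.12371934  0.03304931  0.78321622
 -1.78640378] [ 0.43079533 -0.00624809  0.15769818] [ 3.13747656 -0.11942741 -0.00598327]
[[0.0, -0.001, 0.02, 0.0, 0.001, -0.002], [0.001, -0.001, 0.02, 0.0, 0.001, -0.002], [0.0, -0.0, 0.02, 0.001, 0.0, -0.002], [0.001, -0.001, 0.019, 0.0, 0.001, -0.001], [0.0, -0.0, 0.02, 0.001, 0.0, -0.002]]
end [ 0.4338 -0.0021  0.0589] [-3.14   0.091  0.   ]
```

View pics/top6.png

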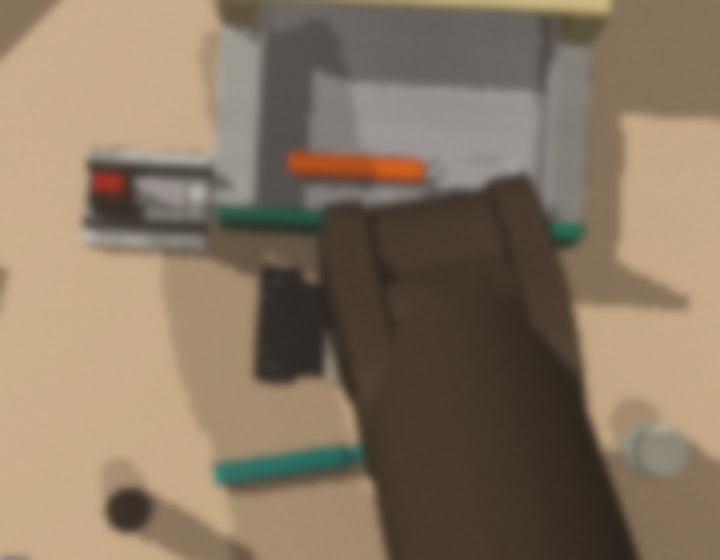

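The top view shows the lock's red tab at the outer end (110,183), the spatula in the tray at (355,165), and the gripper in front of the handle. The closed jaws point down. I'll go down and push slowly.

Request:
{"op": "arm_command", "data": {"targets": [[[0, -0.001, 0.02, 0, 0.001, -0.002], [0.001, -0.001, 0.02, 0, 0.001, -0.002], [0, 0, 0.02, 0.001, 0, -0.002], [0.001, -0.001, 0.019, 0, 0.001, -0.001], [0, 0, 0.02, 0.001, 0, -0.002], [0, 0, 0, 0, 0, 0], [0, 0, 0, 0, 0, 0]]]}}

```text
clock: 19.25
position: [0.4364, 0.0007, 0.0602]
ee_rot: [-3.139, 0.079, -0.004]
force: [-0.3, 0.0, 0.9]
width: 0.005
gripper_force: 0.0
```

Request:
{"op": "arm_command", "data": {"targets": [[[0.005, 0, 0, 0, 0, 0], [0.008, 0, 0, 0, 0, 0], [0.006, 0, 0, 0, 0, 0], [0.004, 0, 0, 0, 0, 0], [0.004, 0, 0, 0, 0, 0], [0.004, 0, 0, 0, 0, 0], [0.004, 0, 0, 0, 0, 0], [0.004, 0, 0, 0, 0, 0], [0.004, 0, 0, 0, 0, 0], [0.004, 0, 0, 0, 0, 0]]]}}

```text
clock: 20.5
position: [0.4832, -0.0022, 0.06]
ee_rot: [-3.139, 0.081, -0.004]
force: [-2.9, -0.3, 0.0]
width: 0.005
gripper_force: 1.3
```

Request:
{"op": "arm_command", "data": {"targets": [[[0.005, 0, 0, 0, 0, 0], [0.006, 0, 0, 0, 0, 0], [0.007, 0, 0, 0, 0, 0], [0.007, 0, 0, 0, 0, 0], [0.007, 0, 0, 0, 0, 0], [0.007, 0, 0, 0, 0, 0], [0.007, 0, 0, 0, 0, 0], [0.007, 0, 0, 0, 0, 0], [0.007, 0, 0, 0, 0, 0], [0.007, 0, 0, 0, 0, 0]]]}}

```text
clock: 21.75
position: [0.5507, -0.0056, 0.0604]
ee_rot: [-3.139, 0.081, -0.005]
force: [-3.3, -2.2, -0.7]
width: -0.0
gripper_force: 1.4
```

Request:
{"op": "arm_command", "data": {"targets": [[[0.006, 0, 0, 0, 0, 0], [0.006, 0, 0, 0, 0, 0], [0.005, 0, 0, 0, 0, 0], [0.004, 0, 0, 0, 0, 0], [0.004, 0, 0, 0, 0, 0], [0.004, 0, 0, 0, 0, 0], [0.004, 0, 0, 0, 0, 0], [0.004, 0, 0, 0, 0, 0], [0.004, 0, 0, 0, 0, 0], [0.004, 0, 0, 0, 0, 0]]]}}

```text
clock: 23.0
position: [0.5954, -0.0079, 0.0605]
ee_rot: [-3.139, 0.08, -0.005]
force: [-3.4, -1.9, -0.7]
width: 0.002
gripper_force: 1.3
```

Request:
{"op": "arm_command", "data": {"targets": [[[0.003, 0, 0, 0, 0, 0], [0.002, 0, 0, 0, 0, 0], [0.002, 0, 0, 0, 0, 0], [0.002, 0, 0, 0, 0, 0], [0.002, 0, 0, 0, 0, 0], [0.002, 0, 0, 0, 0, 0]]]}}

```text
clock: 23.75
position: [0.6082, -0.0085, 0.0606]
ee_rot: [-3.139, 0.08, -0.005]
force: [-2.6, -2.5, -0.8]
width: 0.007
gripper_force: 1.3
```

Request:
{"op": "arm_command", "data": {"targets": [[[0.002, 0, 0, 0, 0, 0], [0.002, 0, 0, 0, 0, 0], [0.002, 0, 0, 0, 0, 0], [0.002, 0, 0, 0, 0, 0], [0.002, 0, 0, 0, 0, 0], [0.002, 0, 0, 0, 0, 0]]]}}

```text
clock: 24.5
position: [0.6177, -0.009, 0.0604]
ee_rot: [-3.139, 0.08, 0.003]
force: [-15.5, -1.7, 11.3]
width: 0.006
gripper_force: 7.8
```

Request:
{"op": "arm_command", "data": {"targets": [[[0.001, 0, 0, 0, 0, 0], [0.001, 0, 0, 0, 0, 0], [0.001, 0, 0, 0, 0, 0]]]}}

```text
clock: 24.88
position: [0.6179, -0.009, 0.0602]
ee_rot: [-3.139, 0.08, 0.011]
force: [-24.0, -0.8, 16.2]
width: 0.007
gripper_force: 11.6
```

Request:
{"op": "arm_command", "data": {"targets": [[[-0.003, 0, 0, 0, 0, 0], [-0.005, 0, 0, 0, 0, 0], [-0.02, 0, 0, 0, 0, 0], [-0.03, 0, 0, 0, 0, 0], [-0.03, 0, 0, 0, 0, 0], [-0.02, 0, -0.04, 0, 0, 0], [0, 0, -0.05, 0, 0, 0], [0, 0, -0.05, 0, 0, 0], [0, 0, 0, 0, 0, 0], [0, 0, 0, 0, 0, 0]]]}}

```text
clock: 26.12
position: [0.5152, -0.0036, 0.2003]
ee_rot: [-3.138, 0.08, -0.007]
force: [-0.1, -0.0, -0.6]
width: 0.007
gripper_force: 0.0
```

Run:
```python
from h import *
im,w,st=get("wrist"); hsv=cv2.cvtColor(np.asarray(im["pixels"]),cv2.COLOR_RGB2HSV); H,S,V=[hsv[...,i].astype(int) for i in range(3)]
g=(H>60)&(H<90)&(S>90)&(abs(w[...,2]-.078)<.006)
print("panel",g.sum(),cv2.minAreaRect((w[g][:,:2]*1000).astype(np.float32)) if g.sum()>9 else "")
im2,w2,_=get("top"); save(im2,"top7.png"); print(st["position"],st["force"])
```

```text
panel 0 
[ 0.51521295 -0.0036418   0.20032325] [-0.07972681 -0.00830217 -0.57962949]
```

View pics/top7.png

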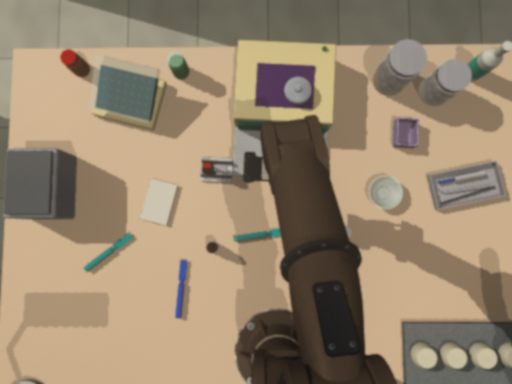

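Run:
```python
from h import *
o=np.array([.679,-.0163]); A=np.array([[.9983,-.0585],[.0585,.9983]])
for n in("top","scene"):
    im,w,_=get(n); hsv=cv2.cvtColor(np.asarray(im["pixels"]),cv2.COLOR_RGB2HSV); H,S,V=[hsv[...,i].astype(int) for i in range(3)]
    q=(w[...,:2]-o)@A.T
    g=(H>60)&(H<90)&(S>90)&(abs(w[...,2]-.076)<.008)&(abs(q[...,0])<.2)&(abs(q[...,1])<.15)
    r=((H<8)|(H>172))&(S>140)&(abs(w[...,2]-.085)<.012)&(abs(q[...,0]+.14)<.03)&(abs(q[...,1]-.2)<.06)
    rf=(abs(w[...,2]-.1)<.008)&(abs(q[...,0])<.1)&(abs(q[...,1])<.14)
    print(n,"panel",g.sum(),np.percentile(q[g],[5,50,95],axis=0).round(4).tolist() if g.any() else "","tab",r.sum(),q[r].mean(0) if r.any() else "","roof edge",np.percentile(q[rf][:,0],1) if rf.any() else "")
```

```text
top panel 8 [[-0.0082, -0.1301], [-0.0066, -0.1258], [-0.0041, -0.1217]] tab 39 [-0.14006403  0.21354589] roof edge 0.0013813041288533831
scene panel 0  tab 21 [-0.13017917  0.21797507] roof edge 0.004637487286440568
```

```bash
python3 -c "
from cell import arm
print(arm.sign_off())"
```

```text
the job is handed in; nothing more can be done
None
```

I laid the spatula flat in the tray, slid the lock fully out to its stop, pushed the tray gently home and handed the job in at about 26 s; I saw nothing else in the scene disturbed.

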